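Turn the sample cell window-up in the slide-jaw holder

TASK

The metal sample cell is clamped on its side in the slide-jaw holder, its round window facing the sliding jaw. Slide the jaw open, lift the cell out clear of the jaws, turn it so that the window looks straight up, stand it flat on the bed again, square and about central along the jaws, and slide the jaw shut so that the cell is held snugly between both jaws. Do not drop the cell, leave the other things on the bench where they are, and let go at the end.

Things in the scene. Friction and masses are not known exactly. Their poses are not given: they have to be found in the camera images.
- holder: Slide-jaw holder, fixed to the bench. Origin: bench level, below the middle of the fixed jaw's clamping face; z up, +y the way the sliding jaw opens, x along the jaw faces. Foot plate 100 mm wide, 10 mm high, y -50 to +180 mm; on it a beam 36 mm wide, 28 mm high over all, y -40 to +170. At the start the cell's centre is at y 25, z 59, x within 5 mm of 0 in this frame.
- seat (a point): Top of the bed (40 mm above the bench) at the foot of the fixed jaw's face, middle of the jaws; axes as the holder. The bed covers y 0 to 36 mm, x -18 to +18. The 60 mm long cell overhangs bed and jaws at both ends and can be gripped there. Standing window-up against the fixed jaw, its centre is 19 mm along y and 25 mm above this point.
- fixed_jaw (a point): Middle of the fixed jaw's top edge at its clamping face, 58 mm above the bench. The fixed jaw is 36 mm wide (x) and reaches 18 mm back (-y) from this point; the sliding jaw has the same height and width.
- jaw (a joint): Sliding jaw, m. The gap between the jaw faces is 50 mm plus this value: 0 grips the cell as it lies at the start, -0.012 grips it standing window-up (38 mm thick). Travel -0.025 to +0.040, grows as it opens (holder's +y). It stays where it is left; moving it takes about 3 N; no spring or lock.
- jaw_grip (a point): Middle of the sliding jaw's handle, at grip height: an upright black fin 12 mm thick along the holder's y, 30 mm wide along x, top 72 mm above the bench. This point is 60 mm above the bench, 60 mm behind the jaw's face. The jaw block is 16 mm thick; from it to the fin and 6 mm past runs a plate with its top 35 mm above the bench: room for fingers on both y sides of the fin.
- cell: Loose sample cell: aluminium block, about 0.28 kg (0.2 to 0.36), 50 mm (its x) by 60 mm (y) by 38 mm (z), origin at its centre. Round window in its +x face; steel cover plate with four screws on its +z face, up at the start. At the start its x points the way the jaw opens (holder's +y). To finish its x points up: 50 mm high, 38 mm between the jaws, 60 mm along them.
- window (a point): Centre of the cell's round window, 25 mm from the cell's centre along its x: 24 mm glass in a 32 mm black rim, flush with the 60 x 38 mm face.
- rack: Bystander: white tube rack 60 x 150 x 48 mm with capped tubes to 55 mm, origin under its centre. Leave alone.
- beaker: Bystander: clear plastic beaker, 90 mm across, 115 mm high, origin under its centre. Leave alone.
- driver: Bystander: screwdriver 150 mm long, lying in front of the holder. Leave alone.
- vial: Bystander: capped glass vial, 26 mm across, 45 mm high, standing beyond the holder, origin under its centre. Leave alone.
- pipette: Bystander: pipette lying on the bench, about 230 mm long. Leave alone.
- ferrule: Bystander: stepped metal fibre connector, 25 mm across, 36 mm high, standing beyond the holder, origin under its centre. Leave alone.
Not all that is in view belongs to the job. There is more than one size of the cell; the job needs the smaller.

How it is judged (in metres and radians):
On the way, in this order (a step that is already met when the one before it is completed fails the run):
1. the jaw is slid open by at least 8 mm with the cell still lying on the bed (value of joint jaw above 0.008 m and z of cell in the frame of holder below 0.066 m), for 0.2 s.
2. the cell is lifted clear of the jaws (its centre over 85 mm above the bench) (z of cell in the frame of holder above 0.085 m), for 0.1 s.
At the end, for the whole second after the job is handed in: The cell rests on the bed, window up and long side along the jaws (each within 3.5 degrees), central along the jaws within 12 mm, within 3 mm of its place against the fixed jaw and of its seated height; jaw value -0.0145 to -0.0095 (closed on it within 2.5 mm) (angle between cell's own x axis and vertical below 0.06 rad and angle between the y axis of cell and the x axis of holder, either way round below 0.06 rad and z of cell in the frame of holder between 0.062 and 0.068 m and y of cell in the frame of holder between 0.016 and 0.022 m and x of cell in the frame of holder between -0.012 and 0.012 m and value of joint jaw between -0.0145 and -0.0095 m and linear speed of cell below 0.02 m/s); the robot touches nothing.
It fails at once if the cell is dropped (moves faster than 0.5 m/s out of the fingers) (linear speed of cell above 0.5 m/s and contact force between the fingers and cell below 0.3 N).
It fails at once if a bystander (rack, beaker, screwdriver, vial, pipette, connector) is shifted by more than 30 mm (distance of any of rack, beaker, driver, vial, pipette, ferrule from where it was at the start of the episode above 0.03 m).
It also fails if it takes over 64 s, if anything falls off the work surface, if the arm or the gripper's body presses on something with over 40 N, if the wrist force passes 120 N, or if a joint passes its speed limit or range.

ROBOT

A 6-joint arm with a two-finger parallel gripper is mounted at the origin on the work surface. World frame = base frame: x ahead of the robot, y to its left, z up, the work surface at z = 0. Lengths are in mm, angles in rad, forces in N, time in s.
With the tool pointing down it reaches from about 375 to 825 mm from the base axis. Payload 5.5 kg.
Tool frame: the origin (TCP) lies at the very end of the fingers, on their centre line; the grasp point (between the pads) lies 19 mm behind it; z points along the fingers, y is the line along which they close (so a half turn about z gives the same grasp; the last joint's range is limited). The gripper opens to 85 mm and grips with 20 to 120 N. Pads are 22 mm wide; open, the fingers measure 114 mm over their backs; the gripper's body (76 mm by 85 mm) begins 54 mm behind the grasp point. The pads swing forward as they close: fully open they stand 13 mm farther back than shut.
Start: joints at [1.19, 0.314, -0.047, 1.21, 0, 1.571], TCP at [222.994, 557.017, 231.299] pointing down, gripper open.
Joint ranges: [-2.67, 2.67], [-0.69, 1.73], [-1.03, 1.25], [-2.08, 2.16], [-1.42, 1.45], [-3.14, 3.14]. Speed limits (rad/s): [2.39, 2.39, 3.01, 3.14, 3.14, 3.14].

INTERFACE

Orientations are given as a rotation vector (axis times angle).
In Python, from plant import read_state, viewer, bot, finder gives the robot as it stands.
- The arm moves only by the shell command python3 -m pendant 'ROWS' [OPENING] [FORCE]. ROWS is text: rows parted by semicolons, each of 6 numbers parted by spaces: the shift along the tool's x, y, z in mm, then the turn, a rotation vector about the tool's x, y, z in degrees. In form: tx ty tz wx wy wz; .... A call has 1 to 5 rows; each row is the pose to reach, as a shift and turn from the pose commanded when the call began, along the tool's axes at that moment; what a row does not reach only later rows make up. A row lasts 1/8 s, in which the tool goes at most 62.5 mm and 10.7 degrees, less where a joint would pass 70% of its speed; a pose out of reach is approached as far as the arm can. A call with a gripper value outside its range is refused whole. OPENING is the closure, from -1 (fully open) to 1 (shut), set as the call begins (- or left out, the last holds). The fingers move at their own pace and stop on an object; FORCE is the grip in N (left out, the last holds). Time passes only in rows, so rows that repeat a pose let the fingers close. It gives the time, the measured TCP pose, the force, the opening and the grip force at its end, in the units of the state.
- read_state(): the state, without advancing time (a new reading comes with each control period).
- viewer.snapshot(name): name is "scene" or "top" or "wrist"; returns a dict with "pixels" (480x640x3 uint8, red, green, blue), "range_z" (480x640 float32, mm along the optical axis (not along the pixel's ray), 0 where there is no reading), "K" (3x3 intrinsics, pixels), "k1" (the pictures are not rectified: a ray, as slopes to the right and down, at radius r is drawn at 1 + k1 r^2 times it, then the intrinsics apply), "origin" and "rotation" of the camera in the world; the wrist camera has in their place "tool_from_camera" (4x4, takes a point from camera to tool coordinates, whose origin is the TCP and whose axes are the flange's). Camera axes: x right, y down, z forward; pixel columns grow to the right and rows downward; lengths in mm; the calibration is good to about 2 mm. A picture is of the moment at which its call begins: read the wrist's pose just before it.
- bot.hand_in(): hands the job in; it is judged then, once.
Trained networks look in a picture, given as the dict that the camera call returned (one of the last four; its "shot" number tells which), for a name from the list of things; names that differ only in an ending like _2 or _b are one class to them, and where a whole thing is asked for, a point or a joint stands for the part that bears it (a point fixed in the world has none). Each returns a list of dicts, best first, with "p" (0 to 1); they miss things now and then, are a little off and sometimes report something else, mostly with a low value. They report only what shows in the picture. A call takes as long as a camera call. They do not tell look-alikes from the thing itself.
- finder.spot_in(picture, thing): "point" ([column, row] in pixels, amid what is visible of it).
- finder.spot_point(picture, thing): "point" ([column, row] in pixels: a listed point, or the origin of a listed thing).
The state is a dict: "clock": time; "q": joint angles; "joint_vel": joint speeds; "effort": joint torques, N m; "tcp_pos": TCP position; "tool_rot": TCP orientation; "force": force on the tool from outside, world axes, zero at the start; "ft_torque": the same for the moment, N m; "width": finger opening in mm; "grip_force": force on a finger pad.
Only numpy, scipy, OpenCV 4.12 (cv2) and the standard library are available. Lean on these libraries where they do the work, as an engineer would, in place of code of your own. Each camera call takes 0.05 s, during which the arm holds its last target. There are 200 camera calls.

## Working session

There is one attempt and no reset: what is moved stays moved. The work goes in short steps, Python scripts to look and compute and a shell command to move; the robot and the scene stay as the last step left them, time stands still between calls to the robot, and variables do not carry over. Pictures are saved under pics/ and viewed, at most 10 in all, crops included, and the job is handed in when it is done.

```bash
ls; mkdir -p pics; cat > h.py <<'E'
import numpy as np, cv2
from scipy.spatial.transform import Rotation as R
from plant import read_state, viewer, bot, finder
def cam(s,st=None):
    if 'tool_from_camera' in s:
        st=st or read_state(); T=np.eye(4); T[:3,:3]=R.from_rotvec(st['tool_rot']).as_matrix(); T[:3,3]=st['tcp_pos']
        return T@np.array(s['tool_from_camera'])
    T=np.eye(4); T[:3,:3]=s['rotation']; T[:3,3]=s['origin']; return T
def rays(s,px):
    K=np.array(s['K'],float); d=np.array([s['k1'],0,0,0,0],float)
    # radial: xd = x(1+k1 r^2)
    return cv2.undistortPoints(np.array(px,float).reshape(-1,1,2),K,d).reshape(-1,2)
def p3(s,px,T,z=None):
    """world point by depth or on plane z"""
    px=np.array(px,float).reshape(-1,2); r=np.c_[rays(s,px),np.ones(len(px))]
    if z is None:
        d=np.array([s['range_z'][int(round(p[1])),int(round(p[0]))] for p in px])[:,None]
        return (r*d)@T[:3,:3].T+T[:3,3]
    w=r@T[:3,:3].T; return T[:3,3]+w*((z-T[2,3])/w[:,2])[:,None]
def save(s,n): cv2.imwrite('pics/'+n,s['pixels'][:,:,::-1])
E
python3 - <<'E'
from h import *
np.set_printoptions(precision=1,suppress=True)
st=read_state(); print(st)
for n in ['scene','top']:
    s=viewer.snapshot(n); save(s,n+'1.png'); T=cam(s); print(n,T[:3,3])
    for t in ['holder','seat','fixed_jaw','jaw_grip','cell','window']:
        for d in finder.spot_point(s,t)[:2]: print(t,d['p'],np.array(d['point']),p3(s,d['point'],T)[0])
E
```

```text
pics
{'clock': 0.0, 'q': array([ 1.2,  0.3, -0. ,  1.2,  0. ,  1.6]), 'joint_vel': array([-0., -0.,  0., -0., -0., -0.]), 'effort': array([  0., -54.,  34.,   0.,  -0.,  -0.]), 'tcp_pos': array([222.8, 556.5, 230.4]), 'tool_rot': array([-0.6, -3.1,  0. ]), 'force': array([-0.6, -0.5,  0.2]), 'ft_torque': array([0., 0., 0.]), 'grip_force': 0.0, 'width': 85.15088357275336}
scene [1121.2  636.1  712.4]
holder 0.57 [317.5 271.4] [2288.3 1803.1 1879.5]
seat 0.79 [317.7 254.3] [2318.  1832.9 1909.3]
fixed_jaw 0.97 [318.1 251.6] [2338.3 1853.2 1929.5]
jaw_grip 0.74 [494.9 373. ] [1299.3  814.1  890.5]
jaw_grip 0.62 [355.6 266.9] [2155.3 1670.1 1746.5]
cell 0.88 [283.9 220.4] [2770.4 2285.3 2361.7]
cell 0.68 [326.1 253.6] [2307.2 1822.1 1898.5]
window 0.88 [290.7 214.9] [2813.3 2328.1 2404.5]
window 0.86 [333.2 256.6] [2296.6 1811.5 1887.8]
top [ 429.7  -18.2 1236.7]
holder 0.84 [312.4 256.7] [ 373.6  -74.2 1180.6]
holder 0.19 [282.4 215.1] [ 306.8 -141.1 1113.7]
seat 0.97 [316.5 250.6] [ 318.3 -129.6 1125.2]
seat 0.21 [448.1 218.8] [ -585.3 -1033.1   221.7]
fixed_jaw 0.94 [310.2 252.1] [ 361.1  -86.8 1168.1]
fixed_jaw 0.28 [450.7 219.1] [ -594.8 -1042.6   212.2]
jaw_grip 0.71 [272.3 258.2] [ 590.3  142.5 1397.3]
jaw_grip 0.65 [459.4 305.3] [-164.6 -612.5  642.4]
cell 0.55 [380.3 266.7] [  67.3 -380.5  874.3]
window 0.65 [388.8 277.5] [  80.3 -367.5  887.3]
```

```bash
sed -i "s/T\[:3,:3\]=s\['rotation'\]/T[:3,:3]=R.from_rotvec(s['rotation']).as_matrix()/" h.py
python3 - <<'E'
from h import *
np.set_printoptions(precision=1,suppress=True)
for n in ['scene','top']:
    s=viewer.snapshot(n); T=cam(s); print(n,T[:3,3],np.shape(s['rotation']))
    for t in ['holder','seat','fixed_jaw','jaw_grip','cell','window','rack','beaker','driver','vial','pipette','ferrule']:
        for d in finder.spot_point(s,t)[:2]: print(t,d['p'],np.array(d['point']),p3(s,d['point'],T)[0])
E
```

```text
scene [1121.2  636.1  712.4] (3,)
holder 0.93 [318.1 268.9] [581.3  17.1  20. ]
seat 0.56 [315.9 257. ] [593.8  23.9  65.7]
fixed_jaw 0.98 [314.5 249.1] [588.2  12.7  78.4]
jaw_grip 0.85 [354.9 268.9] [558.4 110.8  67.1]
cell 0.86 [285.9 220.1] [ 544.9 -147.6   54.3]
cell 0.68 [326.9 254.5] [578.3  42.9  76.1]
window 0.83 [335.9 252.3] [550.2  41.9  67.2]
window 0.74 [268.  285.2] [695.8 -21.1  11.4]
beaker 0.91 [275.3 188.9] [ 437.2 -338.3   17.8]
beaker 0.42 [352.8 268.7] [559.7 105.8  65.2]
driver 0.65 [351.5 248.5] [449.5  -7.   -1.3]
driver 0.41 [308.6 308.6] [675.9  95.5  13.2]
vial 0.72 [308.5 310.4] [677.7  97.3  10.4]
pipette 0.72 [204.3 219.3] [ 668.2 -344.7   10.1]
ferrule 0.61 [266.6 289. ] [700.4 -21.1   2.7]
top [ 429.7  -18.2 1236.7] (3,)
holder 0.95 [313.9 255. ] [554.5  -5.8  77.1]
seat 0.95 [313.1 250.5] [565.2  -3.8  78.1]
fixed_jaw 0.8 [313.  251.1] [563.9  -3.6  76.7]
fixed_jaw 0.74 [304.9 250.6] [565.   15.9  77.8]
jaw_grip 0.94 [271.4 258.3] [546.4  96.5  74.6]
jaw_grip 0.37 [323.7 205.5] [686.1 -29.5  28.9]
cell 0.82 [382.  269.5] [ 521.9 -171.9   55.2]
cell 0.57 [307.1 250.9] [564.3  10.6  77.2]
window 0.7 [393.3 277.6] [ 502.8 -200.6   46. ]
rack 0.56 [145.7 270.5] [517.4 407.5  50.3]
rack 0.49 [314.2 252.6] [560.1  -6.5  78.6]
beaker 0.56 [459.  308.7] [ 427.4 -371.1    7. ]
driver 0.94 [313.  295.4] [459.2  -3.5  23.5]
vial 0.59 [314.2 253.4] [558.2  -6.5  78.3]
vial 0.58 [276.3 215.3] [657.2  89.   45.3]
pipette 0.72 [448.2 221.3] [ 649.7 -349.4   12.5]
pipette 0.4 [315.9 250.8] [566.6 -10.4  60.2]
ferrule 0.39 [323.3 202.2] [693.2 -28.4  35.8]
```

View pics/scene1.png

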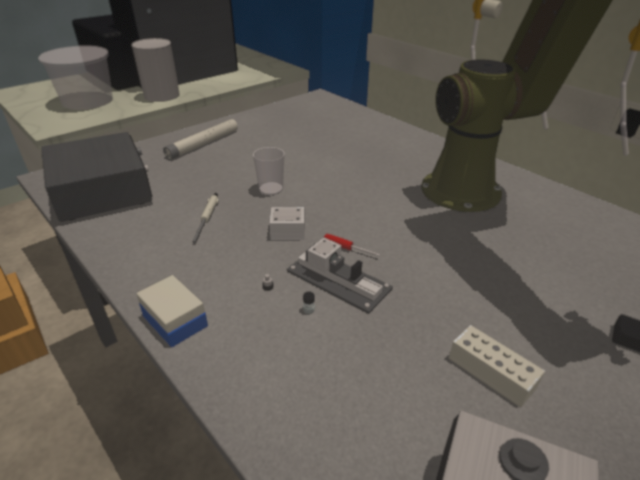

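View pics/top1.png

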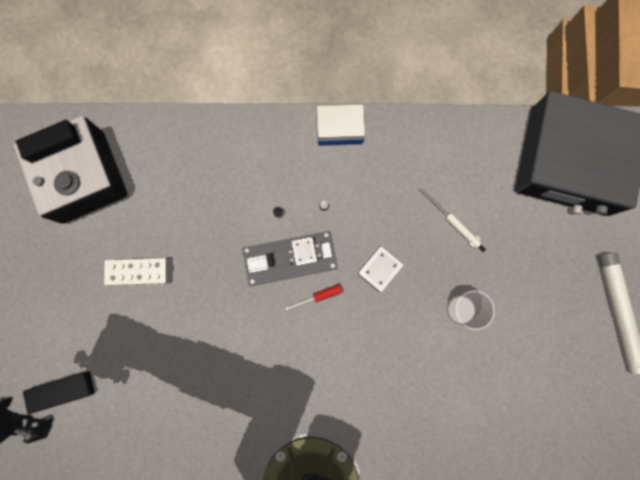

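```bash
cat >> h.py <<'E'
def go(pos,zdir,ydir):
    """print row from measured pose to TCP pos with tool z, y directions"""
    st=read_state(); R0=R.from_rotvec(st['tool_rot']).as_matrix()
    z=np.array(zdir,float); z/=np.linalg.norm(z); y=np.array(ydir,float); y-=z*(y@z); y/=np.linalg.norm(y)
    R1=np.c_[np.cross(y,z),y,z]; 
    t=R0.T@(np.array(pos)-st['tcp_pos']); w=R.from_matrix(R0.T@R1).as_rotvec(degrees=True)
    print('clk %.2f w %.1f gf %.1f'%(st['clock'],st['width'],st['grip_force']),'tcp',np.round(st['tcp_pos'],1),'ROW',np.round(t,1),np.round(w,2))
E
python3 -c "
from h import *
a=np.radians(98.5);go([555,30,330],[0,0,-1],[np.cos(a),np.sin(a),0])
print(viewer.snapshot('wrist')['tool_from_camera'])"
```

```text
clk 2.00 w 85.8 gf 0.0 tcp [223.  557.  231.3] ROW [-504.1 -365.9  -98.7] [ -0.    -0.   -30.32]
[[ 3.86638216e-04 -9.53382475e-01 -3.01764325e-01  7.69962094e+01]
 [ 9.99999924e-01  3.80727923e-04  7.84017702e-05  1.14258793e+00]
 [ 4.01432308e-05 -3.01764332e-01  9.53382550e-01 -1.43165388e+02]
 [ 0.00000000e+00  0.00000000e+00  0.00000000e+00  1.00000000e+00]]
```

```bash
python3 -m pendant '-504 -366 -99 0 0 -30.3;-504 -366 -99 0 0 -30.3;-504 -366 -99 0 0 -30.3;-504 -366 -99 0 0 -30.3;-504 -366 -99 0 0 -30.3'
python3 -c "
from h import *
a=np.radians(98.5);go([555,30,330],[0,0,-1],[np.cos(a),np.sin(a),0])"
```

```text
clock: 2.68
tcp_pos: [386.9, 296.4, 280.5]
tool_rot: [-0.233, 3.132, 0.001]
force: [0.6, 0.4, 0.6]
width: 85.7
grip_force: 0.0
clk 2.67 w 85.7 gf 0.0 tcp [386.9 296.4 280.5] ROW [-126.9 -288.3  -49.5] [0.02 0.05 0.  ]
```

```bash
python3 -m pendant '-127 -288 -49 0 0 0;-127 -288 -49 0 0 0;-127 -288 -49 0 0 0;-127 -288 -49 0 0 0;-127 -288 -49 0 0 0' >/dev/null; python3 -m pendant '0 0 0 0 0 0;0 0 0 0 0 0'
python3 - <<'E'
from h import *
np.set_printoptions(precision=1,suppress=True)
st=read_state(); s=viewer.snapshot('wrist'); T=cam(s,st); save(s,'w1.png'); np.savez('w1.npz',T=T,**{k:s[k] for k in ['pixels','range_z','K','k1']})
print(st['tcp_pos'],st['q'],T[:3,3])
for t in ['holder','seat','fixed_jaw','jaw_grip','cell','window']:
    for d in finder.spot_point(s,t)[:2]: print(t,d['p'],np.array(d['point']),p3(s,d['point'],T)[0])
E
```

```text
clock: 3.55
tcp_pos: [550.8, 37.0, 327.8]
tool_rot: [0.231, -3.132, -0.001]
force: [0.4, -0.7, 0.7]
width: 85.3
grip_force: 0.0
[550.8  37.  327.8] [ 0.1  0.2  0.   1.4  0.  -0.1] [475.1  26.6 471. ]
holder 0.85 [283.6 185.5] [550.6   4.1  79.2]
seat 0.62 [274.  196.7] [563.2  -3.9  77.8]
fixed_jaw 0.93 [272.7 199.2] [566.1  -5.   76.9]
jaw_grip 0.73 [382.8 192.8] [544.8 101.6  71.9]
cell 0.95 [297.5 198.7] [561.1  19.1  81. ]
cell 0.95 [129.1 127.2] [ 519.4 -155.1   57.1]
window 0.56 [324.8 195.4] [558.6  45.9  58.4]
window 0.55 [103.2 103.5] [ 500.4 -180.9   56.7]
```

View pics/w1.png

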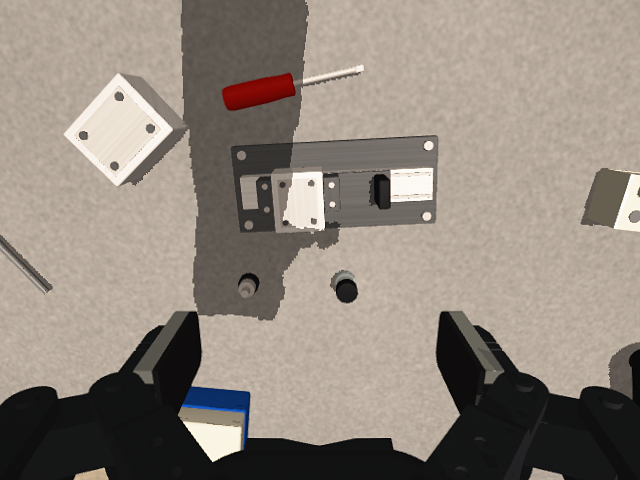

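```bash
cat >> h.py <<'E'
def cloud(s,T):
    h,w=s['range_z'].shape; v,u=np.mgrid[0:h,0:w]; px=np.c_[u.ravel(),v.ravel()].astype(float)
    r=np.c_[rays(s,px),np.ones(len(px))]*np.asarray(s['range_z']).reshape(-1,1)
    return (r@T[:3,:3].T+T[:3,3]).reshape(h,w,3)
def rect(P,m):
    m=cv2.morphologyEx(m.astype(np.uint8),cv2.MORPH_OPEN,np.ones((3,3)))
    n,l,S,_=cv2.connectedComponentsWithStats(m)
    k=1+np.argmax(S[1:,4]); q=P[l==k]; return S[k,4],cv2.minAreaRect(q[:,:2].astype(np.float32)),np.median(q[:,2])
E
python3 - <<'E'
from h import *
s=dict(np.load('w1.npz')); T=s['T']; P=cloud(s,T); z=P[...,2]; X=P[...,0];Y=P[...,1]; 
near=(abs(X-545)<90)&(Y>-70)&(Y<220)&(s['range_z']>0)
print('bench',np.median(z[abs(X-470)<20]),)
print('foot',rect(P,near&(z>5)&(z<60)), rect(P,near&(z>5)))
print('cell',rect(P,near&(z>70)&(Y<70)&(z<90)))
print('fin',rect(P,near&(z>60)&(Y>85)))
print('jawtop',rect(P,near&(z>52)&(z<66)&(Y>40)&(Y<80)),rect(P,near&(z>52)&(z<66)&(Y<5)))
E
```

```text
bench 0.7809407158476631
foot (np.int32(13925), ((555.3241577148438, 58.85870361328125), (100.7481918334961, 230.9615020751953), 11.492959976196289), np.float64(11.25840602328418)) (np.int32(51761), ((547.7764892578125, 37.57572937011719), (32.11168670654297, 149.5530548095703), 8.330832481384277), np.float64(397.2476117998446))
cell (np.int32(3094), ((565.7476806640625, 20.43490982055664), (60.39881134033203, 50.8077278137207), 11.311861991882324), np.float64(78.89008242383514))
fin (np.int32(10252), ((541.24169921875, 98.8145751953125), (27.777381896972656, 25.780723571777344), 6.350187301635742), np.float64(395.21046209798))
jawtop (np.int32(544), ((556.3248291015625, 52.48691940307617), (35.8860969543457, 15.43812370300293), 9.218189239501953), np.float64(58.69948340221387)) (np.int32(524), ((569.8076171875, -15.122794151306152), (35.536922454833984, 16.09011459350586), 11.409430503845215), np.float64(58.705466876498235))
```

```bash
cat >> h.py <<'E'
HX=np.array([.980,.1985,0]);HY=np.array([-.1985,.980,0]);O=np.array([568.2,-4.8,0])
def H(x,y,z): return O+x*HX+y*HY+[0,0,z]
def hol(p): d=np.array(p)-O; return np.round([d@HX,d@HY,d[2]],1)
E
python3 -c "
from h import *
go(H(0,110,115),[0,0,-1],HY)"
```

```text
clk 3.90 w 85.3 gf 0.0 tcp [550.7  38.  328.1] ROW [ -5.4  64.9 213.1] [ 0.    0.01 -2.88]
```

```bash
python3 -m pendant '-5.4 65 213 0 0 -2.9;-5.4 65 213 0 0 -2.9;-5.4 65 213 0 0 -2.9;-5.4 65 213 0 0 -2.9;-5.4 65 213 0 0 -2.9' 0.06; 
python3 -c "
from h import *
go(H(0,110,44),[0,0,-1],HY)
st=read_state(); s=viewer.snapshot('wrist'); T=cam(s,st); save(s,'w2.png')
P=cloud(s,T);z=P[...,2];hy=(P-O)@HY;hx=(P-O)@HX
m=(z>64)&(z<80)&(hy>90)&(hy<130)&(abs(hx)<25)
print(m.sum(), rect(P,m), np.percentile(hy[m],[2,50,98]),np.percentile(hx[m],[2,50,98]))
"
```

```text
clock: 4.53
tcp_pos: [544.0, 102.6, 112.5]
tool_rot: [0.314, -3.12, 0.001]
force: [0.4, -0.1, 1.5]
width: 40.0
grip_force: 0.0
clk 4.53 w 40.0 gf 0.0 tcp [544.  102.6 112.5] ROW [-2.8 -0.1 68.5] [ 0.   -0.33  0.04]
1453 (np.int32(1453), ((545.5703125, 103.51364135742188), (29.87605857849121, 11.722101211547852), 11.372817039489746), np.float64(72.38718820312332)) [104.91420361 110.73071048 116.11664111] [-15.18092856  -2.37326276  13.21173394]
```

View pics/w2.png

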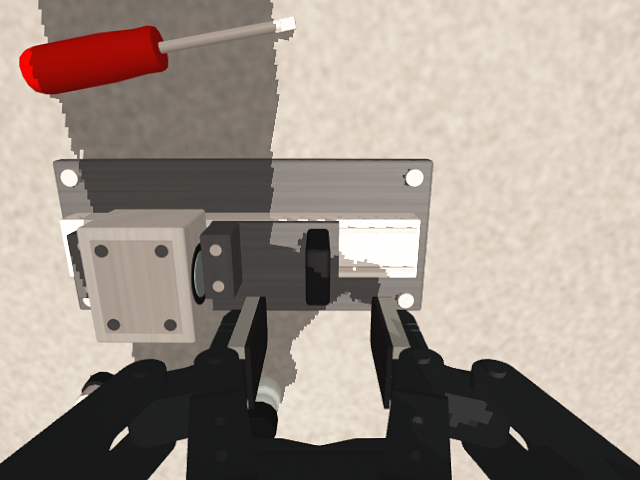

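```bash
python3 -m pendant '-1.5 0.5 40 0 0 0;-1.5 0.5 68 0 0 0;-1.5 0.5 68 0 0 0;-1.5 0.5 68 0 0 0' ; python3 -m pendant '0 0 0 0 0 0;0 0 0 0 0 0;0 0 0 0 0 0;0 0 0 0 0 0;0 0 0 0 0 0' 0.9 30
```

```text
clock: 5.08
tcp_pos: [550.0, 103.0, 49.4]
tool_rot: [-0.311, 3.123, 0.0]
force: [0.6, -0.3, -0.4]
width: 40.4
grip_force: 0.0
clock: 5.7
tcp_pos: [549.4, 103.1, 48.7]
tool_rot: [-0.311, 3.123, 0.0]
force: [-0.1, -0.2, 7.2]
width: 11.6
grip_force: 33.2
```

```bash
python3 -m pendant '0 4 0 0 0 0;0 8 0 0 0 0;0 12 0 0 0 0;0 16 0 0 0 0;0 16 0 0 0 0'; python3 -m pendant '0 0 0 0 0 0;0 0 0 0 0 0'; python3 -c "
from h import *
print(hol(read_state()['tcp_pos']))"
```

```text
clock: 6.32
tcp_pos: [546.3, 118.6, 48.7]
tool_rot: [-0.311, 3.123, -0.001]
force: [-0.1, -1.5, 6.5]
width: 11.3
grip_force: 33.2
clock: 6.58
tcp_pos: [546.3, 118.5, 48.7]
tool_rot: [-0.311, 3.123, -0.001]
force: [-0.8, -0.6, 6.9]
width: 11.2
grip_force: 33.2
[  3.  125.2  48.7]
```

```bash
python3 -m pendant '0 0 0 0 0 0;0 0 0 0 0 0;0 0 0 0 0 0' 0.06; python3 -m pendant '0 0 -50 0 0 0;0 0 -110 0 0 0;0 0 -170 0 0 0;0 0 -180 0 0 0' -1
python3 -c "
from h import *
print(hol(read_state()['tcp_pos']))
s=2**-.5; d=-HY*s-np.array([0,0,s])
go(H(2.5,25,59)+d*22-d*140,d,HX)"
```

```text
clock: 6.95
tcp_pos: [544.8, 118.6, 46.9]
tool_rot: [0.312, -3.126, 0.0]
force: [0.1, -0.4, 0.2]
width: 40.1
grip_force: 0.0
clock: 7.45
tcp_pos: [547.6, 119.2, 231.8]
tool_rot: [-0.311, 3.118, 0.001]
force: [0.0, 0.6, -0.0]
width: 85.4
grip_force: 0.0
[  4.4 125.6 231.8]
clk 7.45 w 85.4 gf 0.0 tcp [547.6 119.2 231.8] ROW [  2.6 -17.2  89.4] [ 35.47 -34.85  84.69]
```

```bash
python3 -m pendant '2.6 -17 0 35.5 -34.8 84.7;2.6 -17 0 35.5 -34.8 84.7;2.6 -17 0 35.5 -34.8 84.7;2.6 -17 0 35.5 -34.8 84.7;2.6 -17 0 35.5 -34.8 84.7'
python3 -c "
from h import *
s=2**-.5; d=-HY*s-np.array([0,0,s])
go(H(2.5,25,59)+d*22-d*140,d,HX);print(np.round(read_state()['q'],2))"
```

```text
clock: 8.07
tcp_pos: [545.0, 101.1, 226.3]
tool_rot: [0.854, 2.62, -0.418]
force: [0.0, 0.3, -0.3]
width: 85.4
grip_force: 0.0
clk 8.07 w 85.4 gf 0.0 tcp [545.  101.1 226.3] ROW [32.2 17.1 75.7] [ 15.57 -15.82  38.35]
[ 0.45  0.17 -0.33  1.02 -0.46  1.07]
```

```bash
python3 -m pendant '10 5 10 15.6 -15.8 38.3;15 8 25 15.6 -15.8 38.3;20 10 40 15.6 -15.8 38.3;32 17 76 15.6 -15.8 38.3;32 17 76 15.6 -15.8 38.3'
python3 - <<'E'
from h import *
s=2**-.5; d=-HY*s-np.array([0,0,s])
go(H(2.5,25,59)+d*22,d,HX)
st=read_state(); print(np.round(st['q'],2),hol(st['tcp_pos'])); s=viewer.snapshot('wrist'); T=cam(s,st); save(s,'w3.png')
P=cloud(s,T);z=P[...,2];hy=(P-O)@HY;hx=(P-O)@HX
m=(z>70)&(z<90)&(hy>-20)&(hy<70)&(abs(hx)<50)
print(m.sum(), rect(P,m)); print(np.percentile(hy[m],[2,50,98]),np.percentile(hx[m],[2,50,98]))
E
```

```text
clock: 8.7
tcp_pos: [547.2, 101.2, 136.9]
tool_rot: [1.546, 1.914, -0.658]
force: [-0.4, 0.1, 0.9]
width: 85.3
grip_force: 0.0
clk 8.70 w 85.3 gf 0.0 tcp [547.2 101.2 136.9] ROW [ -3.5   2.8 135.8] [-0.36  0.08  0.86]
[ 0.58  0.54 -0.18  1.21 -0.71  2.08] [  0.5 108.1 136.9]
4266 (np.int32(4232), ((565.4969482421875, 21.06523895263672), (60.05598831176758, 52.131622314453125), 11.277297019958496), np.float64(78.79644535658718))
[ 2.88457333 40.07617339 50.73969431] [-25.92567725   2.42565467  30.93973145]
```

View pics/w3.png

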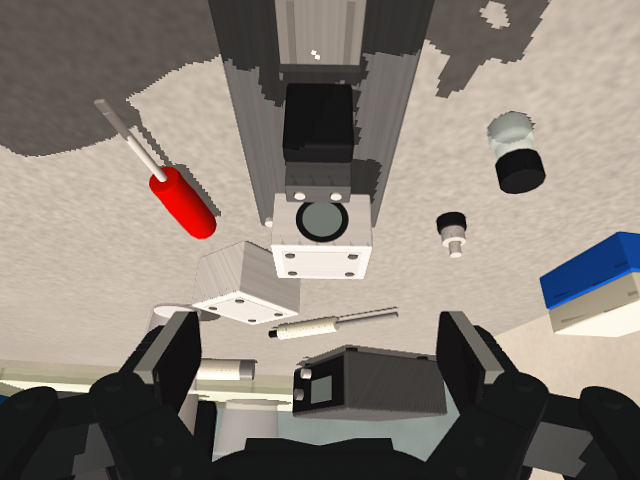

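```bash
python3 -m pendant '-3.5 2.8 50 -.4 0 .9;-3.5 2.8 100 -.4 0 .9;-3.5 2.8 120 -.4 0 .9;-3.5 2.8 136 -.4 0 .9;-3.5 2.8 136 -.4 0 .9'
python3 -c "
from h import *
s=2**-.5; d=-HY*s-np.array([0,0,s])
go(H(2.5,25,59)+d*22,d,HX)"
```

```text
clock: 9.38
tcp_pos: [572.6, 5.4, 51.3]
tool_rot: [1.561, 1.895, -0.627]
force: [0.8, -0.4, 0.5]
width: 85.0
grip_force: 0.0
clk 9.38 w 85.0 gf 0.0 tcp [572.6   5.4  51.3] ROW [ 5.7 -4.   5.3] [ 0.57 -0.18 -0.64]
```

```bash
python3 -m pendant '0 0 0 0 0 0;0 0 0 0 0 0' >/dev/null
python3 -c "
from h import *
s=2**-.5; d=-HY*s-np.array([0,0,s])
go(H(2.5,25,59)+d*22,d,HX)"
```

```text
clk 9.62 w 85.1 gf 0.0 tcp [573.2   7.1  50.4] ROW [ 4.  -4.8  5.7] [ 0.62 -0.17 -0.6 ]
```

```bash
python3 -m pendant '4 -4 5.5 .6 -.1 -.6;4 -4 5.5 .6 -.1 -.6;4 -4 5.5 .6 -.1 -.6' >/dev/null
python3 -c "
from h import *
s=2**-.5; d=-HY*s-np.array([0,0,s])
go(H(2.5,25,59)+d*22,d,HX)"
python3 -m pendant '0 0 0 0 0 0;0 0 0 0 0 0;0 0 0 0 0 0;0 0 0 0 0 0;0 0 0 0 0 0' 0.9 60;python3 -m pendant '0 0 0 0 0 0'
```

```text
clk 10.00 w 85.3 gf 0.0 tcp [568.6   4.5  41.9] ROW [-0.8  0.3 -1.4] [-0.12 -0.02  0.08]
clock: 10.62
tcp_pos: [568.8, 4.6, 42.4]
tool_rot: [1.556, 1.903, -0.646]
force: [-1.6, 2.1, 1.9]
width: 59.2
grip_force: 64.9
clock: 10.75
tcp_pos: [568.8, 4.7, 42.3]
tool_rot: [1.556, 1.903, -0.646]
force: [-1.8, 4.0, 3.4]
width: 59.6
grip_force: 64.9
```

```bash
python3 -m pendant '-7 0 -7 0 0 0;-21 0 -21 0 0 0;-42 0 -42 0 0 0;-70 0 -70 0 0 0;-85 0 -85 0 0 0'
python3 -c "
from h import *
s=2**-.5; d=HY*s-np.array([0,0,s])
go(H(0,25,190)+d*22,d,HX)
st=read_state();print(np.round(st['q'],2),st['force'])
s=viewer.snapshot('wrist'); save(s,'w4.png')"
```

```text
clock: 11.38
tcp_pos: [569.4, 4.3, 164.4]
tool_rot: [1.557, 1.902, -0.644]
force: [0.2, 0.3, -3.8]
width: 59.1
grip_force: 65.0
clk 11.38 w 59.1 gf 65.0 tcp [569.4   4.3 164.4] ROW [ 15.5  -3.  -29.6] [-1.000e-02  8.994e+01 -8.000e-02]
[ 0.42  0.43 -0.28  1.08 -0.76  1.88] [ 0.18136356  0.30008724 -3.83160822]
```

View pics/w4.png

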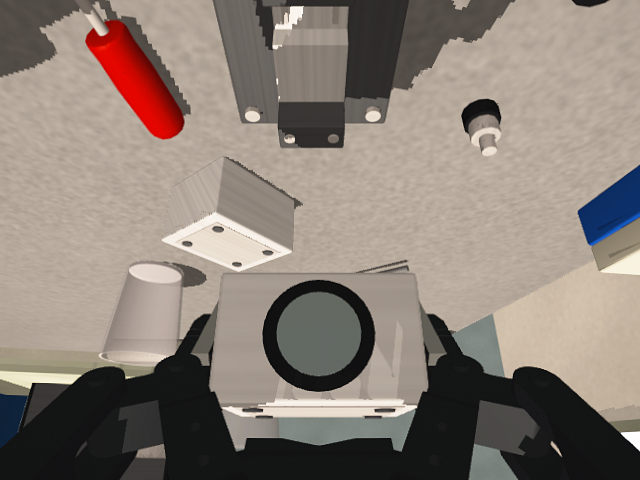

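```bash
python3 -m pendant '0 0 -20 0 10 0;5 -1 -30 0 20 0;8 -2 -30 0 30 0;10 -3 -30 0 40 0;12 -3 -30 0 50 0'
python3 -c "
from h import *
s=2**-.5; d=HY*s-np.array([0,0,s])
go(H(0,25,190)+d*22,d,HX)
st=read_state();print(np.round(st['q'],2),st['force'])"
```

```text
clock: 12.05
tcp_pos: [559.9, 32.6, 175.6]
tool_rot: [-1.944, -2.375, -0.089]
force: [-1.0, 0.2, -4.3]
width: 59.4
grip_force: 65.5
clk 12.05 w 59.4 gf 65.5 tcp [559.9  32.6 175.6] ROW [2.2 0.7 1.4] [-1.000e-02  3.972e+01 -5.000e-02]
[ 0.    0.28 -0.22  1.09  0.09  1.38] [-0.98792995  0.15753381 -4.334191  ]
```

```bash
python3 -m pendant '2 0 1 0 10 0;2 0 1 0 20 0;2 0 1 0 30 0;2 0 1 0 39.7 0;2 0 1 0 39.7 0';python3 -m pendant '0 0 0 0 0 0'>/dev/null
python3 - <<'E'
from h import *
s=2**-.5; d=HY*s-np.array([0,0,s])
go(H(0,20,68)+d*22,d,HX)
st=read_state();print(np.round(st['q'],2),hol(st['tcp_pos']))
s=viewer.snapshot('wrist'); save(s,'w5.png');T=cam(s,st)
P=cloud(s,T);z=P[...,2];hy=(P-O)@HY;hx=(P-O)@HX
m=(z>120)&(hy>-30)&(hy<70)&(abs(hx)<27)
q=np.c_[hx[m],hy[m],z[m]]; top=np.percentile(q[:,2],98); print('top',top)
t=q[(abs(q[:,2]-np.median(q[q[:,2]>top-12][:,2]))<8)]
A=np.linalg.lstsq(np.c_[t[:,:2],np.ones(len(t))],t[:,2],rcond=None)[0]; print('slopes x,y deg',np.degrees(A[:2]),len(t),np.percentile(t,[1,50,99],axis=0).round(1))
for dd in finder.spot_point(s,'window')[:2]: print(dd['p'],dd['point'],hol(p3(s,dd['point'],T)[0]))
E
```

```text
clock: 12.68
tcp_pos: [558.1, 32.4, 169.4]
tool_rot: [-1.563, -1.895, -0.632]
force: [-0.2, -0.8, -3.1]
width: 59.4
grip_force: 65.5
clk 12.80 w 59.5 gf 65.5 tcp [559.7  34.8 174. ] ROW [-88.8   0.7  83.1] [-0.07  0.41 -0.11]
[-0.31  0.59 -0.02  1.41  0.66  0.91] [ -0.4  40.5 174. ]
top 330.24880770782266
slopes x,y deg [  749.22012215 -4553.29860732] 1214 [[  0.6  -3.8 330.2]
 [  0.6  -3.8 330.2]
 [  0.6  -3.8 330.2]]
0.78 [316.6, 330.6] [-1.000e-01  2.530e+01  2.148e+02]
```

View pics/w5.png

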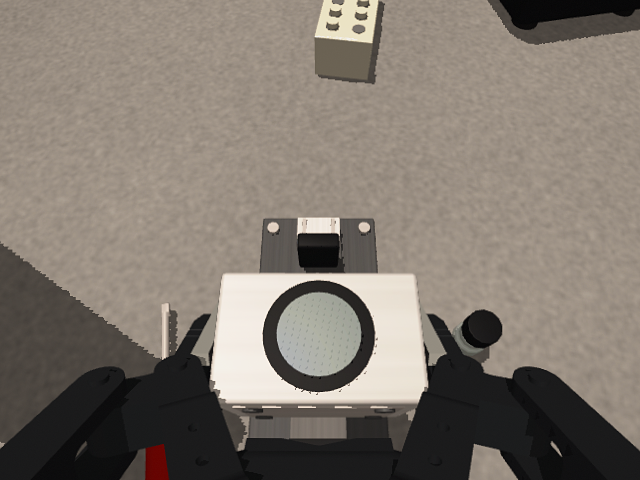

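```bash
cat > tilt.py <<'E'
from h import *
st=read_state(); s=viewer.snapshot('wrist'); T=cam(s,st)
P=cloud(s,T);z=P[...,2];hy=(P-O)@HY;hx=(P-O)@HX
zc=st['tcp_pos'][2]+40
m=(s['range_z']>50)&(abs(z-zc)<8)&(abs(hx)<27)
q=np.c_[hx[m],hy[m],z[m]]
A=np.linalg.lstsq(np.c_[q[:,:2],np.ones(len(q))],q[:,2],rcond=None)[0]
print('slopes x,y deg',np.degrees(A[:2]).round(2),len(q),'top z',np.median(q[:,2]).round(1),'yrange',np.percentile(q[:,1],[1,99]).round(1)); 
r=rect(P,(s['range_z']>50)&(abs(z-zc)<8));c=np.array([*r[1][0],0]);print(r,hol(c),hol(st['tcp_pos']))
E
python3 tilt.py
```

```text
slopes x,y deg [0.06 0.98] 25739 top z 216.0 yrange [ 6.4 43.8]
(np.int32(41212), ((565.6484985351562, 11.769420623779297), (125.7373046875, 56.00108337402344), 11.533524513244629), np.float64(216.17339448693554)) [ 0.8 16.7  0. ] [ -0.   41.3 175.7]
```

```bash
python3 -m pendant '-33 0 27 0 0 0;-63 0 57 0 0 0;-80 0 73.5 0 0 0;-86.7 0 80.2 0 -.4 0;-86.7 0 80.2 0 -.4 0'; python3 -m pendant '0 0 0 0 0 0;0 0 0 0 0 0'; python3 tilt.py
```

```text
clock: 13.58
tcp_pos: [560.9, 30.5, 57.4]
tool_rot: [-1.563, -1.911, -0.635]
force: [-0.1, 0.2, -3.4]
width: 59.1
grip_force: 65.6
clock: 13.82
tcp_pos: [561.3, 29.8, 57.5]
tool_rot: [-1.564, -1.911, -0.636]
force: [0.2, -0.1, -4.6]
width: 59.4
grip_force: 65.6
slopes x,y deg [0.03 0.76] 25750 top z 98.0 yrange [ 0.5 38. ]
(np.int32(41128), ((566.8916625976562, 6.085521697998047), (125.61998748779297, 56.171180725097656), 11.476093292236328), np.float64(98.1105965408205)) [ 0.9 10.9  0. ] [ 0.1 35.2 57.5]
```

```bash
python3 -m pendant '-1.1 0 2.5 0 0 0;-2.1 0 3.5 0 0 0;-3.5 0 4.9 0 0 0;-3.5 0 4.9 0 0 0'; python3 -m pendant '-.35 0 .35 0 0 0;-.7 0 .7 0 0 0;-.7 0 .7 0 0 0';
```

```text
clock: 14.38
tcp_pos: [560.3, 30.8, 50.5]
tool_rot: [-1.564, -1.908, -0.635]
force: [-0.6, -0.6, -1.0]
width: 59.5
grip_force: 66.0
clock: 14.75
tcp_pos: [560.3, 30.8, 50.4]
tool_rot: [-1.564, -1.908, -0.636]
force: [-3.5, -3.5, 6.2]
width: 59.3
grip_force: 66.5
```

```bash
python3 tilt.py; python3 -m pendant '0 0 0 0 0 0;0 0 0 0 0 0;0 0 0 0 0 0;0 0 0 0 0 0' -0.9; python3 tilt.py
```

```text
slopes x,y deg [-0.11  0.88] 25782 top z 90.9 yrange [ 1.6 39.1]
(np.int32(41044), ((566.319580078125, 7.1192169189453125), (126.01155853271484, 56.160736083984375), 11.353452682495117), np.float64(90.99120154692473)) [ 0.5 12.1  0. ] [-0.6 36.5 50.4]
clock: 15.3
tcp_pos: [560.4, 30.9, 49.4]
tool_rot: [-1.563, -1.909, -0.635]
force: [0.5, -0.1, -1.3]
width: 81.2
grip_force: 0.0
slopes x,y deg [0.01 1.56] 26268 top z 90.7 yrange [ 0.9 38.1]
(np.int32(28697), ((564.354248046875, 14.324787139892578), (60.63964080810547, 39.124237060546875), 11.433389663696289), np.float64(90.70720729375363)) [ 0.  19.5  0. ] [-0.6 36.5 49.4]
```

```bash
python3 -m pendant '0 0 -20 0 0 0;0 0 -60 0 0 0;0 0 -110 0 0 0;0 0 -160 0 0 0;40 0 -200 0 0 0' -1
python3 -c "
from h import *
st=read_state();print(hol(st['tcp_pos']))
go(H(0,125,230),[0,0,-1],HY)"
```

```text
clock: 15.98
tcp_pos: [582.4, -80.3, 219.8]
tool_rot: [-1.566, -1.905, -0.634]
force: [0.5, 0.1, -1.1]
width: 85.4
grip_force: 0.0
[ -1.1 -76.8 219.8]
clk 15.97 w 85.4 gf 0.0 tcp [582.4 -80.3 219.8] ROW [151.3   0.3 133.9] [ 34.62 -34.86 -85.33]
```

```bash
python3 -m pendant '30 0 10 34.6 -34.9 -85.3;60 0 40 34.6 -34.9 -85.3;100 0 80 34.6 -34.9 -85.3;130 0 110 34.6 -34.9 -85.3;151 0 134 34.6 -34.9 -85.3' 0.06 >/dev/null
python3 -m pendant '0 0 0 0 0 0' >/dev/null; python3 -c "
from h import *
go(H(0,125.5,120),[0,0,-1],HY)"
```

```text
clk 16.73 w 40.3 gf 0.0 tcp [541.9 123.2 231.4] ROW [-40.3 -21.6 101.7] [ 15.67 -15.6  -38.25]
```

```bash
python3 -m pendant '0 0 0 4 -4 -9;0 0 0 8 -8 -19;-10 -5 20 12 -12 -29;-20 -10 50 15.7 -15.6 -38.2;-40 -21.6 101 15.7 -15.6 -38.2' >/dev/null
python3 -m pendant '-40 -21.6 101 0 0 0' >/dev/null; python3 -c "
from h import *
go(H(0,125.5,120),[0,0,-1],HY)"
```

```text
clk 17.48 w 40.4 gf 1.5 tcp [567.2 106.5  61.7] ROW [ 21.4  16.  -58.3] [ 0.02 -0.14 -0.43]
```

My second call there repeated the shift by mistake, so the tool went too low beside the fin. I'll check the forces and go straight up.

```bash
python3 -c "
from h import *
st=read_state();print(st['force'],st['grip_force'],hol(st['tcp_pos']))"; python3 -m pendant '0 0 -25 0 0 0;0 0 -60 0 0 0;0 0 -60 0 0 0;0 0 -60 0 0 0'; python3 - <<'E'
from h import *
go(H(0,125.5,120),[0,0,-1],HY)
st=read_state(); s=viewer.snapshot('wrist'); T=cam(s,st); save(s,'w6.png')
P=cloud(s,T);z=P[...,2];hy=(P-O)@HY;hx=(P-O)@HX
for m in [(z>64)&(z<80)&(hy>90)&(hy<150)&(abs(hx)<25),(z>83)&(z<100)&(hy>-20)&(hy<70)&(abs(hx)<50)]:
    r=rect(P,m); print(r,hol([*r[1][0],0]))
E
```

```text
[0.07229399 3.38551204 3.70786087] 1.5164171531796455 [ 21.1 109.3  61.7]
clock: 17.98
tcp_pos: [568.1, 106.0, 121.9]
tool_rot: [0.299, -3.124, 0.001]
force: [0.1, 0.4, 0.0]
width: 40.0
grip_force: 0.0
clk 17.98 w 40.0 gf 0.0 tcp [568.1 106.  121.9] ROW [22.  16.7  2. ] [-0.03 -0.2  -0.5 ]
(np.int32(1493), ((543.5225219726562, 115.52259063720703), (30.170814514160156, 12.040660858154297), 11.718588829040527), np.float64(72.33009055757717)) [ -0.3 122.8   0. ]
(np.int32(11190), ((563.9030151367188, 15.294358253479004), (59.95294952392578, 39.28346252441406), 11.177103996276855), np.float64(90.6810387017441)) [-0.2 20.5  0. ]
```

View pics/w6.png

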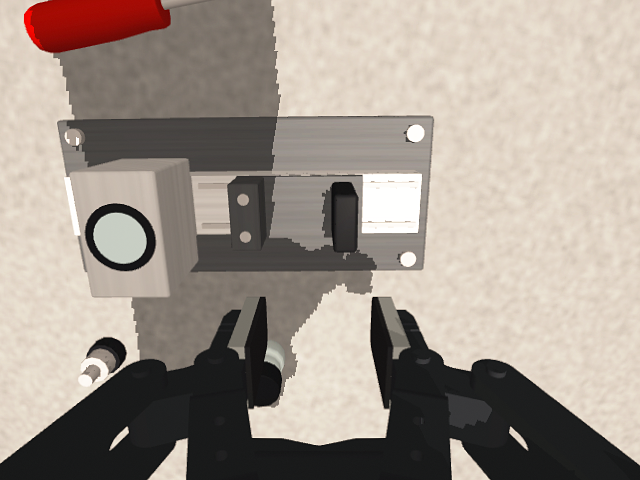

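The window is up at (120,237) and the cell stands square. The fin, at (344,216), shifted only about 2 mm. Next I'll grip the fin.

```bash
python3 -m pendant '22 14.2 0 0 0 -.5;22 14.2 0 0 0 -.5;22 14.2 0 0 0 -.5'; python3 -c "
from h import *
go(H(0,123,48),[0,0,-1],HY)"
```

```text
clock: 18.4
tcp_pos: [544.1, 116.2, 122.1]
tool_rot: [0.315, -3.123, 0.002]
force: [-0.2, -0.0, -0.2]
width: 40.3
grip_force: 0.0
clk 18.40 w 40.3 gf 0.0 tcp [544.1 116.2 122.1] ROW [ 0.2 -0.4 74.1] [-0.05 -0.17  0.08]
```

```bash
python3 -m pendant '0 0 40 0 0 0;0 0 73 0 0 0;0 0 73 0 0 0;0 0 73 0 0 0'; python3 -m pendant '0 0 0 0 0 0;0 0 0 0 0 0;0 0 0 0 0 0;0 0 0 0 0 0;0 0 0 0 0 0' 0.9 30; python3 -m pendant '0 -5 0 0 0 0;0 -10 0 0 0 0;0 -15 0 0 0 0;0 -20 0 0 0 0;0 -20 0 0 0 0'; python3 -m pendant '0 0 0 0 0 0'; python3 -c "
from h import *
print(hol(read_state()['tcp_pos']))"
```

```text
clock: 18.9
tcp_pos: [544.8, 116.4, 50.4]
tool_rot: [0.315, -3.124, 0.001]
force: [0.8, 0.1, 1.0]
width: 40.0
grip_force: 0.0
clock: 19.52
tcp_pos: [545.2, 116.4, 51.0]
tool_rot: [-0.315, 3.125, -0.002]
force: [0.1, -0.8, 6.1]
width: 11.3
grip_force: 33.6
clock: 20.15
tcp_pos: [549.0, 97.3, 51.0]
tool_rot: [-0.316, 3.126, 0.0]
force: [-0.3, 1.4, 7.1]
width: 11.3
grip_force: 33.6
clock: 20.27
tcp_pos: [549.0, 97.3, 51.1]
tool_rot: [-0.316, 3.126, -0.0]
force: [-0.7, 0.1, 4.9]
width: 11.0
grip_force: 33.6
[  1.5 103.9  51.1]
```

Now I'll creep in and watch the force.

```bash
python3 -m pendant '0 -1 0 0 0 0;0 -2 0 0 0 0;0 -3 0 0 0 0;0 -4 0 0 0 0'; python3 -m pendant '0 -.5 0 0 0 0;0 -1 0 0 0 0;0 -1 0 0 0 0';python3 -m pendant '0 -.5 0 0 0 0;0 -1 0 0 0 0;0 -1 0 0 0 0'; python3 -c "
from h import *
print(hol(read_state()['tcp_pos']))"
```

```text
clock: 20.78
tcp_pos: [549.6, 94.0, 51.0]
tool_rot: [0.317, -3.126, -0.002]
force: [-1.2, 3.5, 5.8]
width: 11.4
grip_force: 33.6
clock: 21.15
tcp_pos: [549.9, 93.0, 51.0]
tool_rot: [0.316, -3.126, -0.002]
force: [-1.5, 2.8, 6.8]
width: 11.7
grip_force: 33.6
clock: 21.52
tcp_pos: [550.1, 92.0, 51.1]
tool_rot: [-0.316, 3.126, 0.002]
force: [-0.9, 2.9, 7.3]
width: 11.3
grip_force: 33.6
[ 1.5 98.5 51.1]
```

```bash
python3 -m pendant '0 -.5 0 0 0 0;0 -.8 0 0 0 0;0 -.8 0 0 0 0';python3 -m pendant '0 -.4 0 0 0 0;0 -.8 0 0 0 0;0 -.8 0 0 0 0'; python3 -c "
from h import *
print(hol(read_state()['tcp_pos']))"
```

```text
clock: 21.9
tcp_pos: [550.1, 91.8, 51.0]
tool_rot: [0.317, -3.125, -0.004]
force: [-1.2, 4.8, 7.7]
width: 11.2
grip_force: 33.6
clock: 22.28
tcp_pos: [550.3, 91.1, 51.1]
tool_rot: [0.317, -3.125, -0.004]
force: [-1.1, 3.9, 7.5]
width: 11.0
grip_force: 33.6
[ 1.5 97.6 51.1]
```

```bash
python3 -m pendant '0 -.4 0 0 0 0;0 -.8 0 0 0 0;0 -.8 0 0 0 0';python3 -m pendant '0 -.4 0 0 0 0;0 -.7 0 0 0 0;0 -.7 0 0 0 0'; python3 - <<'E'
from h import *
st=read_state(); s=viewer.snapshot('wrist'); T=cam(s,st); save(s,'w7.png');print(hol(st['tcp_pos']))
P=cloud(s,T);z=P[...,2];hy=(P-O)@HY;hx=(P-O)@HX
for m in [(z>64)&(z<80)&(hy>85)&(hy<120)&(abs(hx)<25),(z>83)&(z<100)&(hy>-20)&(hy<70)&(abs(hx)<50),(z>50)&(z<66)&(hy>36)&(hy<70)&(abs(hx)<25)]:
    r=rect(P,m); print(r,hol([*r[1][0],0]))
E
```

```text
clock: 22.65
tcp_pos: [550.4, 90.4, 51.1]
tool_rot: [0.317, -3.125, -0.004]
force: [-1.5, 5.2, 6.3]
width: 11.2
grip_force: 33.6
clock: 23.02
tcp_pos: [550.4, 90.3, 51.1]
tool_rot: [0.318, -3.125, -0.006]
force: [-2.2, 6.5, 7.0]
width: 11.3
grip_force: 33.7
[ 1.5 96.7 51.1]
(np.int32(4215), ((547.1427612304688, 90.20733642578125), (27.584842681884766, 30.0487060546875), 62.57172775268555), np.float64(72.37877971992151)) [-1.8 97.3  0. ]
(np.int32(19301), ((564.3232421875, 13.918758392333984), (61.20439529418945, 39.0706901550293), 10.90092945098877), np.float64(90.70923938466123)) [-0.1 19.1  0. ]
(np.int32(5671), ((559.0958862304688, 39.82768249511719), (49.75447082519531, 17.322572708129883), 11.121505737304688), np.float64(58.547066636558526)) [-0.1 45.5  0. ]
```

View pics/w7.png

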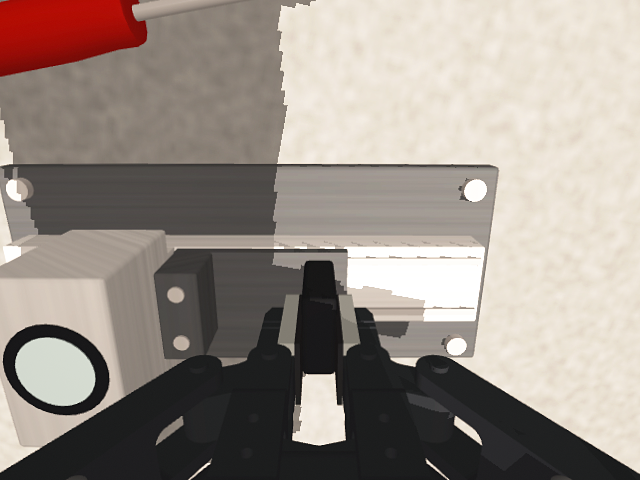

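```bash
python3 -m pendant '0 -.5 0 0 0 0;0 -1 0 0 0 0;0 -1 0 0 0 0;0 -1 0 0 0 0'; python3 -m pendant '0 -.5 0 0 0 0;0 -1 0 0 0 0;0 -1 0 0 0 0;0 -1 0 0 0 0';python3 -c "
from h import *
print(hol(read_state()['tcp_pos']))"
```

```text
clock: 23.58
tcp_pos: [550.5, 90.3, 51.1]
tool_rot: [0.318, -3.125, -0.009]
force: [-3.1, 10.3, 7.4]
width: 11.5
grip_force: 33.7
clock: 24.08
tcp_pos: [550.4, 90.3, 51.1]
tool_rot: [0.319, -3.125, -0.012]
force: [-3.6, 13.1, 7.1]
width: 11.2
grip_force: 33.8
[ 1.5 96.7 51.1]
```

Snug: the force is rising and nothing moves. Next I'll relax the push, release and back up.

```bash
python3 -m pendant '0 1.2 0 0 0 0;0 2 0 0 0 0;0 2 0 0 0 0'; python3 -m pendant '0 0 0 0 0 0;0 0 0 0 0 0;0 0 0 0 0 0;0 0 0 0 0 0' 0.06; python3 -m pendant '0 0 -30 0 0 0;0 0 -80 0 0 0;0 0 -130 0 0 0;0 0 -150 0 0 0;0 0 -150 0 0 0'; python3 - <<'E'
from h import *
st=read_state(); s=viewer.snapshot('wrist'); T=cam(s,st); save(s,'w8.png')
P=cloud(s,T);z=P[...,2];hy=(P-O)@HY;hx=(P-O)@HX
for m in [(z>64)&(z<80)&(hy>85)&(hy<120)&(abs(hx)<25),(z>83)&(z<100)&(hy>-20)&(hy<70)&(abs(hx)<50),(z>50)&(z<66)&(hy>36)&(hy<70)&(abs(hx)<25)]:
    r=rect(P,m); print(r,hol([*r[1][0],0]))
E
```

```text
clock: 24.45
tcp_pos: [550.4, 90.3, 51.1]
tool_rot: [0.318, -3.125, -0.006]
force: [-2.8, 7.5, 6.6]
width: 11.3
grip_force: 33.7
clock: 24.95
tcp_pos: [549.5, 87.7, 49.4]
tool_rot: [0.315, -3.123, 0.002]
force: [-0.1, 0.7, -0.2]
width: 40.3
grip_force: 0.0
clock: 25.58
tcp_pos: [551.3, 88.1, 201.2]
tool_rot: [-0.316, 3.125, -0.001]
force: [-0.1, -1.0, -0.5]
width: 40.4
grip_force: 0.0
(np.int32(721), ((548.1554565429688, 90.82736206054688), (29.34259796142578, 11.192502975463867), 11.691186904907227), np.float64(72.42890652847558)) [-0.7 97.7  0. ]
(np.int32(5445), ((564.7139282226562, 13.671759605407715), (60.772254943847656, 38.38373565673828), 11.467422485351562), np.float64(90.7698829732602)) [ 0.3 18.8  0. ]
(np.int32(1369), ((559.117919921875, 39.89879608154297), (49.74368667602539, 16.644689559936523), 11.55044937133789), np.float64(58.66639301965114)) [-0.  45.6  0. ]
```

View pics/w8.png

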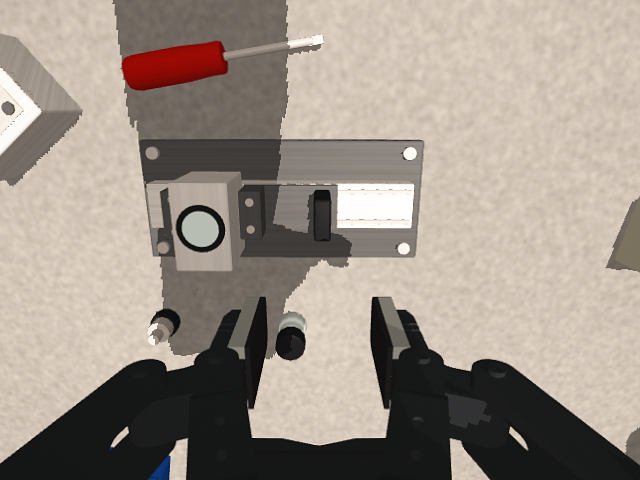

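The cell stands at (205,222), window up at (200,229), held between both jaws. The fin measures y 97.7, which puts the jaw at about -0.0123, and the gripper is clear.

```bash
python3 -c "
from h import *
print(bot.hand_in())"
```

```text
the job is handed in; nothing more can be done
None
```

The job is handed in, but `hand_in` gave no verdict: the cell stands window-up and snug between both jaws (my measurements: cell y 18.8 mm, x 0.3 mm, jaw about -0.012 m), with the gripper clear; I overshot one move beside the fin, which shifted the open jaw about 2 mm before closing.

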